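# Put the grind test kit away in its trays

## Robot

A 6-joint arm with a two-finger parallel gripper is mounted at the origin on a cart in front of the work surface, level with it; the furniture and walls round the work are solid. World frame = base frame: x ahead of the robot, y to its left, z up, the work surface at z = 0. Lengths are in m, angles in rad, forces in N, time in s.
With the tool pointing down it reaches from about 0.425 to 0.95 m from the base axis. Payload 14.7 kg.
Tool frame: the origin (TCP) lies at the very end of the fingers, on their centre line; the grasp point (between the pads) lies 19 mm behind it (robot.hold_point_z is the z of the grasp point in the tool frame, in m); z points along the fingers, y is the line along which they close (so a half turn about z gives the same grasp; the last joint's range is limited). The gripper opens to 85 mm and grips with 20 to 120 N. Pads are 22 mm wide; open, the fingers measure 114 mm over their backs; the gripper's body (76 mm by 85 mm) begins 54 mm behind the grasp point. The pads swing forward as they close: fully open they stand 13 mm farther back than shut.
Start: joints at [1.244, 0.48, 1.596, -0, 1.065, -0.047], TCP at [0.179, 0.625, 0.231] pointing down, gripper open.
Joint ranges: [-2.75, 2.75], [-0.82, 2.05], [0.23, 2.67], [-1.56, 4.7], [0.09, 2.69], [-2.92, 2.92]. Speed limits (rad/s): [1.89, 1.89, 2.39, 3.01, 3.01, 3.01].

## Interface

Orientations are given as a rotation vector (axis times angle).
In Python, from plant import robot, imaging, workorder, trace gives the robot as it stands. The module is installed in compiled form; this text tells all that it offers.
- The arm moves only by the shell command python3 -m crank 'ROWS' [FORCE]. ROWS is JSON, a list of rows, each a list of 7 numbers: the turn, a rotation vector about the tool's x, y, z in units of 5 degrees (1.0 is 5 degrees), then the shift along the tool's x, y, z in units of 25 mm (1.0 is 25 mm), then the closure, from 0 (fully open) to 1 (shut). A call has 1 to 12 rows; each row shifts and turns the commanded pose from where the row before left it, along the tool's axes as they then stand; what a row does not reach is not made up. A row lasts 1/8 s, in which the tool goes at most 62.5 mm and 10.7 degrees, less where a joint would pass 70% of its speed; a pose out of reach is approached as far as the arm can. A call is refused whole if a number of a shift passes 1 or a number of a turn 1, either way. A call with a gripper value outside its range is refused whole. The fingers move at their own pace and stop on an object; FORCE is the grip in N (left out, the last holds). Time passes only in rows, so rows that do not move let the fingers close. It gives the time, the measured TCP pose, the force, the opening and the grip force at its end, in the units of the state.
- robot.state(): the state, without advancing time (a new reading comes with each control period).
- imaging.capture(name): name is "side" or "top" or "wrist"; returns the picture (400x640x3 uint8, red, green, blue); there is no depth.
- imaging.get_calibration(name): a dict with "vfov" (degrees; the focal length in pixels is half the picture's height over the tangent of half this angle, whatever the lens; pixels are square), "cx", "cy" (the principal point, pixels), "extrinsics" (4x4, takes a point from world to camera coordinates). Camera axes: x right, y down, z forward; pixel columns grow to the right and rows downward; lengths in m; the calibration is good to about 2 mm. The wrist camera is an equidistant fisheye: a pixel r from the principal point sees the ray r / f radians off the axis. A picture is of the moment at which its call begins: read the wrist's pose just before it. get_calibration takes no time and is no camera call; for the wrist camera it gives the pose at the moment of the call.
- workorder.sign_off(): hands the job in; it is judged then, once.
Trained networks look in the newest picture that a camera, given by its name, has taken for a name from the list of things; names that differ only in an ending like _2 or _b are one class to them, and where a whole thing is asked for, a point or a joint stands for the part that bears it (a point fixed in the world has none). Each returns a list of dicts, best first, with "confidence" (0 to 1); they miss things now and then, are a little off and sometimes report something else, mostly with a low value. They report only what shows in the picture. A call takes as long as a camera call. They do not tell look-alikes from the thing itself.
- trace(label, camera): "mask" (400x640 bool, what is visible of it) and "pixel" ([row, column] in pixels, amid what is visible of it).
The state is a dict: "t": time; "q": joint angles; "dq": joint speeds; "effort": joint torques, N m; "eef_pos": TCP position; "ee_rot": TCP orientation; "wrist_force": force on the tool from outside, world axes, zero at the start; "wrist_torque": the same for the moment, N m; "gripper_width": opening from 0.0 (shut) to 1.0 (fully open); "gripper_force": force on a finger pad.
Only numpy, scipy, OpenCV 4.12 (cv2) and the standard library are available. Lean on these libraries where they do the work, as an engineer would, in place of code of your own. Each camera call takes 0.05 s, during which the arm holds its last target. There are 200 camera calls.

## Task

The kit of the grind test was left in one pile: take it apart from the top down and put each piece straight away in its own place: the blue-capped vial upright in the empty middle cell of the white vial tray, then the scraper flat in the tray with the green felt, the frame applicator in the tray with the blue felt over its raised block, and last the grind gauge in the long tray with the red felt. The ground faces must lie flat on the felt, within the lips. Keep the vial upright, set things down without dropping them, and do not push or tip the glass beaker and the amber jar.

Things in the scene. Friction and masses are not known exactly. Their poses are not given: they have to be found in the camera images.
- vial: Sample vial with a blue cap and a cream body, a cylinder 25 mm across and 67 mm tall (cap 24 mm across, from 56 mm up), about 0.03 kg. At the start it stands on top of the pile, upright on the scraper (another like it stands by the back wall and stays there). Origin: centre of its foot; z up.
- gauge_scraper: Steel scraper blade, a plain flat plate 38 (x) x 90 (y) x 6.5 (z) mm, about 0.15 kg. At the start it lies flat across the frame applicator, under the vial, its length crosswise to the applicator's. Origin: centre of the underside; y along its length, z up. Take it across the 38 mm.
- film_applicator: Steel frame applicator: a rectangular open frame 50 (x) x 84 (y) x 22 (z) mm with an opening 30 x 60 mm right through its middle, about 0.3 kg. At the start it lies on the grind gauge, under the scraper, its length about along the gauge's. Origin: centre of the underside; y along its length, z up. Take it across the 50 mm.
- grind_gauge: Steel grind gauge, a flat block 60 (x) x 170 (y) x 12.5 (z) mm, 0.5 to 0.8 kg; the bottom of the pile, lying on the worktop. Origin: centre of the underside; y along its length, z up. Take it across the 60 mm, at the middle of its length.
- vial_tray: White tray, fixed, 46 (x) x 132 (y) x 22 (z) mm: three 40 x 40 mm cells in a row along y, floor 3 mm above the worktop, walls 22 mm high. Fixed 67 mm vials, amber and white, stand in the end cells; the middle cell is empty. Origin: centre of the underside, under the middle of the empty cell; z up. Fingers closing along its x clear the other vials.
- scraper_tray: Grey tray, fixed, 70 x 122 x 12 mm high; green felt floor 54 x 106 mm, 4 mm above the worktop (8 mm play round the scraper), lips 8 mm over the felt, leaning outward; finger gap 60 mm wide amid each long side, down to the felt. Origin: centre of the underside; y along it, z up.
- applicator_tray: Grey tray, fixed, 82 x 116 x 12 mm high; blue felt floor 66 x 100 mm, 4 mm above the worktop (8 mm play round the applicator), lips 8 mm over the felt, leaning outward; finger gap 60 mm wide amid each long side, down to the felt. Origin: centre of the underside; y along it, z up. Block 14 x 44 mm in its middle, 6.5 mm over the felt: the frame goes round it.
- gauge_tray: Grey tray, fixed, 92 x 202 x 12 mm high; dark red felt floor 76 x 186 mm, 4 mm above the worktop (8 mm play round the gauge), lips 8 mm over the felt, leaning outward; finger gap 66 mm wide amid each long side, down to the felt. Origin: centre of the underside; y along it, z up.
- beaker: Small glass beaker, 68 mm across and 72 mm tall, loose, standing at the near right corner of the worktop; a bystander, not to be pushed or tipped. Origin: centre of its foot; z up.
- jar_amber: Amber jar with a brown lid, 49 mm across and 76 mm tall, loose, standing at the right behind the trays; a bystander, not to be pushed or tipped. Origin: centre of its foot; z up.
Mind the look-alikes: they are no part of the job. Of the things that look like the vial, the middle-sized one is meant.

How it is judged:
By the outcome, as a careful person would: the job done as asked, in the order asked, and still so for the second after the job is handed in, with the robot touching nothing.
It also fails if it takes over 125 s, if anything falls off the work surface, if the arm or the gripper's body presses on something with over 40 N, if the wrist force passes 120 N, or if a joint passes its speed limit or range.

## Working session

There is one attempt and no reset: what is moved stays moved. The work goes in short steps, Python scripts to look and compute and a shell command to move; the robot and the scene stay as the last step left them, time stands still between calls to the robot, and variables do not carry over. Pictures are saved under pics/ and viewed, at most 14 in all, crops included, and the job is handed in when it is done.

```bash
mkdir -p pics
cat > h.py <<'E'
import numpy as np, cv2
from plant import robot, imaging, workorder, trace
from scipy.spatial.transform import Rotation as R
def cap(n,f=None,crop=None,scale=1):
    im=imaging.capture(n)
    if f:
        o=im[...,::-1]
        if crop: r0,r1,c0,c1=crop; o=o[r0:r1,c0:c1]
        cv2.imwrite('pics/'+f,cv2.resize(o,None,fx=scale,fy=scale,interpolation=cv2.INTER_CUBIC))
    return im
def ray(cal,row,col):
    f=200/np.tan(np.radians(cal['vfov']/2)); E=np.array(cal['extrinsics'])
    d=np.array([(col-cal['cx'])/f,(row-cal['cy'])/f,1.]) 
    if cal.get('fish'):
        r=np.hypot(d[0],d[1]); d=np.array([d[0]/r*np.sin(r),d[1]/r*np.sin(r),np.cos(r)])
    return -E[:3,:3].T@E[:3,3], E[:3,:3].T@d
def onz(cal,row,col,z):
    o,d=ray(cal,row,col); return o+d*(z-o[2])/d[2]
def proj(cal,p):
    f=200/np.tan(np.radians(cal['vfov']/2)); E=np.array(cal['extrinsics'])
    c=E[:3,:3]@np.asarray(p)+E[:3,3]
    if cal.get('fish'):
        r=np.hypot(c[0],c[1]); th=np.arctan2(r,c[2]); return np.array([cal['cy']+f*th*c[1]/r,cal['cx']+f*th*c[0]/r])
    return np.array([cal['cy']+f*c[1]/c[2],cal['cx']+f*c[0]/c[2]])
def cal(n):
    c=dict(imaging.get_calibration(n)); c['fish']=(n=='wrist'); return c
E
python3 - <<'E'
from h import *
for n in ('top','side','wrist'):
    cap(n,n+'0.png'); c=cal(n); print(n,c['vfov'],c['cx'],c['cy'],np.round(c['extrinsics'],3).tolist())
s=robot.state(); print(s, robot.hold_point_z)
E
```

```text
top 51.72957144943444 316.8149548474979 200.7314160952343 [[-0.018, -1.0, 0.011, -0.079], [-0.995, 0.016, -0.099, 0.514], [0.098, -0.013, -0.995, 1.027], [0.0, 0.0, 0.0, 1.0]]
side 56.113718421010816 320.9310601910998 196.56793572093054 [[-0.949, -0.316, 0.015, 0.462], [-0.259, 0.75, -0.609, 0.221], [0.181, -0.582, -0.793, 0.774], [0.0, 0.0, 0.0, 1.0]]
wrist 65.70646984690485 320.0905396287667 198.79045245173126 [[0.276, 0.961, -0.002, -0.65], [0.928, -0.266, 0.259, -0.033], [0.249, -0.073, -0.966, 0.379], [0.0, 0.0, 0.0, 1.0]]
{'t': 0.15, 'q': array([ 1.24441202e+00,  4.80678049e-01,  1.59668110e+00, -9.03092078e-06,
        1.06511228e+00, -4.66243547e-02]), 'dq': array([ 6.34202064e-06, -1.68888402e-03, -3.61724209e-04,  1.15864733e-03,
       -1.78126422e-03,  1.15788973e-03]), 'effort': array([-1.62058041e-04, -9.51161885e+01, -4.30451560e+01, -1.19532924e-04,
        8.31495970e-03,  1.08803667e-05]), 'eef_pos': array([0.17938711, 0.62445804, 0.23084405]), 'ee_rot': array([-4.37985757e-01, -3.11075489e+00,  1.35868434e-03]), 'wrist_force': array([-1.06027353,  0.0936139 ,  0.38283577]), 'wrist_torque': array([-0.02625854, -0.02914021, -0.02153191]), 'gripper_force': 0.0, 'gripper_width': 1.0005104955106112} -0.0187
```

View pics/top0.png

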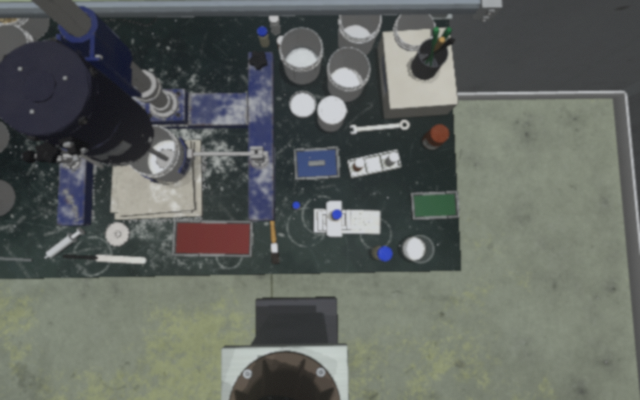

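View pics/side0.png

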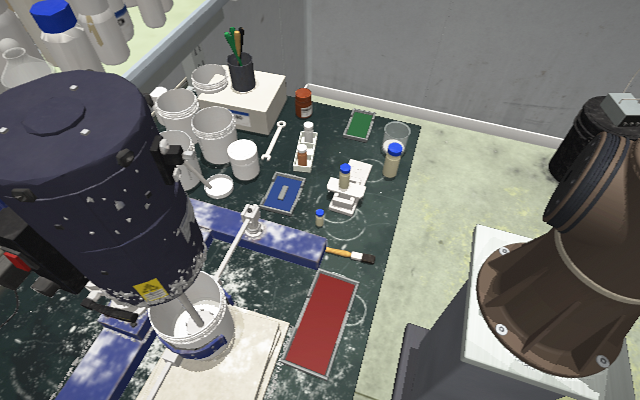

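Look-alikes for the vial, as side [col,row] and top [col,row]:
- On the pile: side (345,172), top (336,215). Middle-sized and standing on the scraper, so this is the one I choose.
- Small blue-cap: side (319,215), top (296,205).
- Large blue-cap: side (393,155), top (385,254).
- Back-wall twin: top (263,35). It stays where it is.

Next I'll check the choice in a close crop and trace all the parts.

Run:
```python
from h import *
L=['vial','gauge_scraper','film_applicator','grind_gauge','vial_tray','scraper_tray','applicator_tray','gauge_tray','beaker','jar_amber']
Z=[.1,.041,.0345,.0125,.022,.012,.012,.012,.072,.076]
a=cap('top'); b=cap('side')
o=np.hstack([cv2.resize(a[125:270,280:470],None,fx=2.1,fy=2.1,interpolation=cv2.INTER_CUBIC),cv2.resize(b[100:245,250:440],None,fx=2.1,fy=2.1,interpolation=cv2.INTER_CUBIC)])
cv2.imwrite('pics/crop1.png',o[...,::-1])
for n in('top','side'):
  c=cal(n)
  for l,z in zip(L,Z):
    for d in trace(l,n)[:3]:
        m=d['mask']
        if d['confidence']<.3: continue
        cnt=max(cv2.findContours(m.astype(np.uint8),0,1)[0],key=cv2.contourArea)
        P=np.array([onz(c,p[0][1],p[0][0],z)[:2] for p in cnt],np.float32)
        r=cv2.minAreaRect(P*1000)
        print(n,l,round(d['confidence'],2),np.round(d['pixel']),m.sum(),'rect',np.round(r[0]),np.round(r[1]),round(r[2],1))
```

```text
top vial 0.65 [252. 383.] 262 rect [ 381. -237.] [45. 35.] 88.0
top vial 0.63 [205. 295.] 42 rect [496. -38.] [17. 13.] 44.1
top gauge_scraper 0.92 [222. 331.] 442 rect [ 466. -129.] [38. 88.] 88.9
top film_applicator 0.74 [220. 347.] 243 rect [ 463. -161.] [20. 48.] 88.6
top grind_gauge 0.66 [222. 362.] 962 rect [ 459. -203.] [96. 64.] 89.0
top grind_gauge 0.64 [164. 315.] 1355 rect [614. -90.] [ 83. 118.] 2.1
top vial_tray 0.66 [160. 374.] 970 rect [ 609. -237.] [ 50. 136.] 11.9
top scraper_tray 0.73 [206. 434.] 1302 rect [ 499. -393.] [ 70. 126.] 1.1
top applicator_tray 0.84 [163. 320.] 1376 rect [614. -87.] [ 83. 119.] 2.5
top gauge_tray 0.6 [238. 212.] 2892 rect [424. 181.] [204.  94.] 89.0
top beaker 0.62 [249. 417.] 766 rect [ 389. -328.] [78. 67.] 89.0
top jar_amber 0.84 [136. 436.] 475 rect [ 664. -384.] [47. 72.] 42.9
side vial 0.9 [157. 389.] 448 rect [ 381. -200.] [ 33. 113.] 1.2
side vial 0.63 [173. 344.] 235 rect [ 472. -114.] [23. 73.] 10.6
side gauge_scraper 0.82 [187. 346.] 510 rect [ 470. -127.] [95. 48.] 0.2
side gauge_scraper 0.69 [149. 306.] 827 rect [ 606. -234.] [ 49. 188.] 10.9
side gauge_scraper 0.68 [196. 281.] 1355 rect [605. -67.] [ 84. 122.] 2.5
side film_applicator 0.76 [198. 346.] 277 rect [466. -93.] [35. 51.] 88.0
side grind_gauge 0.72 [175. 355.] 544 rect [ 460. -213.] [74. 61.] 87.7
side vial_tray 0.79 [147. 305.] 822 rect [ 614. -249.] [ 49. 188.] 11.4
side scraper_tray 0.85 [124. 363.] 742 rect [ 502. -390.] [ 71. 132.] 2.3
side scraper_tray 0.45 [134. 393.] 609 rect [ 392. -374.] [ 72. 135.] 4.6
side applicator_tray 0.65 [193. 283.] 1300 rect [616. -87.] [ 85. 125.] 2.7
side applicator_tray 0.52 [148. 304.] 799 rect [ 619. -261.] [ 49. 195.] 11.7
side gauge_tray 0.79 [322. 320.] 4846 rect [426. 180.] [206.  93.] 87.4
side beaker 0.97 [134. 394.] 635 rect [ 389. -308.] [ 68. 123.] 6.3
side jar_amber 0.75 [100. 306.] 468 rect [ 660. -355.] [ 47. 125.] 19.3
```

View pics/crop1.png

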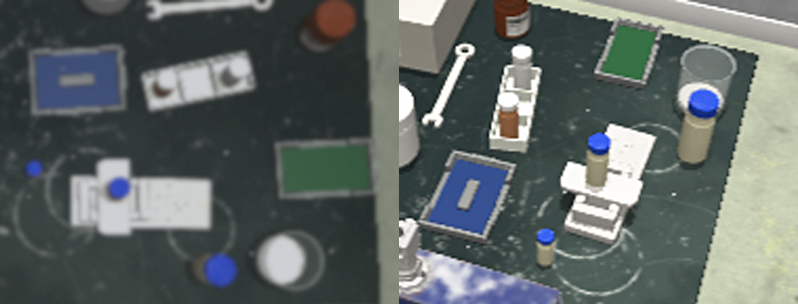

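The crop confirms the chosen vial: blue cap, cream body, standing on the white scraper bar across the frame. The small one is on the left and the large one sits by the beaker. The middle cell of the tray is empty. I'll swing over the pile, first turning so that the tool's y lies along world x.

```bash
python3 -m crank '[[0,0,1,0,0,0,0],[0,0,1,0,0,0,0],[0,0,1,0,0,0,0],[0,0,1,0,0,0,0],[0,0,1,0,0,0,0],[0,0,1,0,0,0,0],[0,0,1,0,0,0,0],[0,0,1,0,0,0,0],[0,0,1,0,0,0,0],[0,0,1,0,0,0,0],[0,0,1,0,0,0,0],[0,0,1,0,0,0,0]]'
python3 -m crank '[[0,0,1,0,0,-1,0],[0,0,1,0,0,-1,0],[0,0,0.8,0,0,0,0],[0,0,0,-1,0.5,0,0],[0,0,0,-1,0.5,0,0],[0,0,0,-1,0.5,0,0],[0,0,0,-1,0.5,0,0],[0,0,0,-1,0.5,0,0],[0,0,0,-1,0.5,0,0],[0,0,0,-1,0.5,0,0],[0,0,0,-1,0.5,0,0]]'
```

```text
t: 2.75
eef_pos: [0.1795, 0.6247, 0.2313]
ee_rot: [1.938, 2.472, -0.0]
wrist_force: [0.3, -0.5, 0.9]
gripper_width: 1.001
gripper_force: 0.0
t: 4.12
eef_pos: [0.2797, 0.4239, 0.2814]
ee_rot: [-2.222, -2.221, -0.0]
wrist_force: [0.4, -0.0, 0.7]
gripper_width: 0.998
gripper_force: 0.0
```

```bash
python3 -m crank '[[0,0,0,-1,0.6,0,0],[0,0,0,-1,0.6,0,0],[0,0,0,-1,0.6,0,0],[0,0,0,-1,0.6,0,0],[0,0,0,-1,0.6,0,0],[0,0,0,-1,0.2,0,0],[0,0,0,-1,0.2,0,0],[0,0,0,-1,0.2,0,0],[0,0,0,-1,0.2,0,0],[0,0,0,-1,0.2,0,0],[0,0,0,-1,0.2,0,0],[0,0,0,-1,0.2,0,0]]'
python3 -m crank '[[0,0,0,-1,0.2,0,0],[0,0,0,-1,0.2,0,0],[0,0,0,-1,0.2,0,0],[0,0,0,-1,0.2,0,0],[0,0,0,-1,0.2,0,0],[0,0,0,-1,0.2,0,0],[0,0,0,-1,0.2,0,0],[0,0,0,-1,0.2,0,0],[0,0,0,-1,0.2,0,0],[0,0,0,-1,0.2,0,0],[0,0,0,0,0,0,0],[0,0,0,0,0,0,0]]'
cat >> h.py <<'E'
def look(l,n='wrist',z=0.,minc=.3,k=3):
    c=cal(n)
    for d in trace(l,n)[:k]:
        if d['confidence']<minc: continue
        m=d['mask']; cnt=max(cv2.findContours(m.astype(np.uint8),0,1)[0],key=cv2.contourArea)
        P=np.array([onz(c,p[0][1],p[0][0],z)[:2] for p in cnt],np.float32)
        r=cv2.minAreaRect(P*1000)
        print(n,l,round(d['confidence'],2),np.round(d['pixel']),m.sum(),'rect',np.round(r[0],1),np.round(r[1],1),round(r[2],1),'bbox',cv2.boundingRect(cnt))
E
python3 - <<'E'
from h import *
s=robot.state(); print(s['eef_pos'],s['ee_rot'],s['q'])
cap('wrist','w1.png')
look('vial',z=.108);look('gauge_scraper',z=.041);look('film_applicator',z=.0345);look('grind_gauge',z=.0125);look('vial_tray',z=.022)
E
```

```text
t: 5.62
eef_pos: [0.3893, 0.1238, 0.2815]
ee_rot: [2.222, 2.221, 0.001]
wrist_force: [1.1, 0.5, -0.3]
gripper_width: 0.998
gripper_force: 0.0
t: 7.12
eef_pos: [0.4388, -0.1251, 0.2812]
ee_rot: [-2.222, -2.22, 0.0]
wrist_force: [0.1, 0.3, -0.5]
gripper_width: 0.998
gripper_force: 0.0
[ 0.43880775 -0.12507058  0.28124937] [-2.22224765e+00 -2.22010134e+00  1.52722492e-05] [-3.44240417e-01  1.50212701e-01  1.95569979e+00  1.77163303e-04
  1.03602532e+00 -3.43364438e-01]
wrist vial 0.87 [184. 353.] 672 rect [ 471.5 -126.8] [25.1 36.4] 23.5 bbox (339, 168, 28, 33)
wrist vial 0.74 [263. 277.] 1360 rect [ 388.9 -220.2] [71.3 34.6] 67.5 bbox (258, 235, 37, 54)
wrist vial 0.65 [ 99. 371.] 241 rect [489.5 -40.6] [18.8 15.5] 2.2 bbox (362, 93, 19, 16)
wrist gauge_scraper 0.81 [171. 338.] 1672 rect [ 467.4 -129.5] [39.3 91.9] 88.7 bbox (307, 158, 73, 33)
wrist film_applicator 0.96 [148. 342.] 959 rect [465.  -99.2] [49.6 24.3] 0.5 bbox (322, 140, 40, 20)
wrist grind_gauge 0.74 [220. 337.] 2435 rect [ 459.8 -202.9] [94.2 58.1] 89.7 bbox (315, 189, 41, 64)
wrist vial_tray 0.78 [226. 440.] 1744 rect [ 609.5 -217.1] [ 61.7 104.6] 11.9 bbox (415, 198, 42, 63)
```

View pics/w1.png

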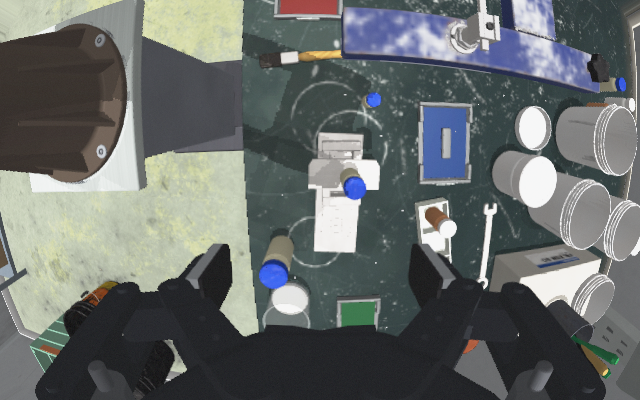

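Wrist view: the vial's cap is at about (354,187), the scraper bar at (338,171), the frame below it, and the gauge runs from (340,133) to (335,252). The small blue cap is at (372,99) and the large one at (273,273), both clear. I'll triangulate the cap.

Run:
```python
from h import *
guess=np.array([.47,-.128,.1025]); A=[];B=[]
for n in('wrist','top','side'):
    c=cal(n); im=cap(n); p=proj(c,guess)
    hsv=cv2.cvtColor(im,cv2.COLOR_RGB2HSV); m=((abs(hsv[...,0].astype(int)-115)<12)&(hsv[...,1]>150)).astype(np.uint8)
    k,l,st,ce=cv2.connectedComponentsWithStats(m)
    i=min([i for i in range(1,k) if st[i,4]>20],key=lambda i:np.hypot(ce[i,1]-p[0],ce[i,0]-p[1]))
    o,d=ray(c,ce[i,1],ce[i,0]); d/=np.linalg.norm(d); M=np.eye(3)-np.outer(d,d); A.append(M);B.append(M@o)
    print(n,np.round(p),np.round(ce[i][::-1]),st[i,4],np.round(onz(c,ce[i,1],ce[i,0],.1035),4))
print(np.linalg.solve(sum(A),sum(B)))
```

```text
wrist [183. 350.] [188. 354.] 394 [ 0.4743 -0.1331  0.1035]
top [215. 334.] [ 31. 262.] 66 [0.9275 0.0412 0.1035]
side [171. 347.] [168. 345.] 86 [ 0.4763 -0.1336  0.1035]
[0.51589833 0.01311279 0.4624901 ]
```

```bash
python3 -m crank '[[0,0,0,-0.16,0.72,0,0],[0,0,0,-0.16,0.72,0.4,0],[0,0,0,0,0,1,0],[0,0,0,0,0,1,0],[0,0,0,0,0,1,0],[0,0,0,0,0,1,0],[0,0,0,0,0,1,0],[0,0,0,0,0,1,0],[0,0,0,0,0,1,0],[0,0,0,0,0,0.6,0],[0,0,0,0,0,0,0],[0,0,0,0,0,0,0]]' 20
python3 - <<'E'
from h import *
s=robot.state(); print(s['eef_pos'],s['t'])
a=cap('wrist'); b=cap('side')
o=np.hstack([cv2.resize(a[:,120:520],(400,400)),cv2.resize(b[90:240,270:420],(400,400),interpolation=cv2.INTER_CUBIC)])
cv2.imwrite('pics/w2.png',o[...,::-1])
E
```

```text
t: 9.07
eef_pos: [0.4757, -0.1336, 0.0818]
ee_rot: [2.222, 2.22, 0.001]
wrist_force: [0.4, -0.8, 0.0]
gripper_width: 0.997
gripper_force: 0.0
[ 0.47570662 -0.13362725  0.08183689] 9.075
```

View pics/w2.png

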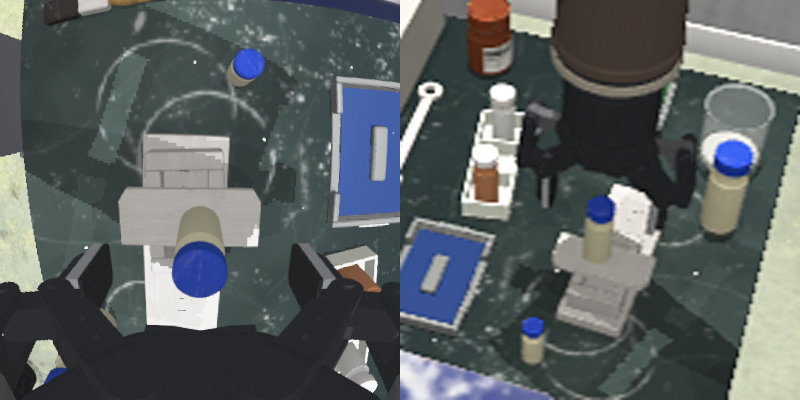

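Fingers straddle the cap symmetrically in x (cap at crop (200,270), fingertips at about 87 and 318). I'll check y numerically from the cap-top ellipse.

Run:
```python
from h import *
s=robot.state();c=cal('wrist'); im=cap('wrist')
hsv=cv2.cvtColor(im,cv2.COLOR_RGB2HSV); m=((abs(hsv[...,0].astype(int)-113)<12)&(hsv[...,1]>150)).astype(np.uint8)
m[:230]=0; m[:,:260]=0; m[:,380:]=0
ys,xs=np.nonzero(m); print(xs.min(),xs.max(),ys.min(),ys.max())
print(onz(c,270,320,.108),'px of TCP',proj(c,s['eef_pos']), proj(c,[.4757,-.1336,.108]), 'side',proj(cal('side'),[.4757,-.1336,.108]))
for y in (-.145,-.14,-.135,-.13,-.125): print(y,np.round(proj(c,[.474,y,.108])), np.round(proj(cal('side'),[.474,y,.108])),np.round(proj(cal('top'),[.474,y,.108])))
```

```text
293 347 242 296
[ 0.47467383 -0.13023865  0.108     ] px of TCP [251.71086003 322.05926738] [276.81914766 322.39477201] side [166.75059898 345.01763916]
-0.145 [299. 319.] [163. 347.] [213. 342.]
-0.14 [289. 318.] [165. 347.] [213. 340.]
-0.135 [280. 318.] [167. 346.] [213. 337.]
-0.13 [270. 318.] [168. 345.] [213. 335.]
-0.125 [259. 318.] [170. 345.] [213. 333.]
```

```bash
python3 -m crank '[[0,0,0,0.14,-0.04,0.3,0],[0,0,0,0,0,0.3,0],[0,0,0,0,0,0,0],[0,0,0,0,0,0,0.5],[0,0,0,0,0,0,0.7],[0,0,0,0,0,0,1],[0,0,0,0,0,0,1],[0,0,0,0,0,0,1],[0,0,0,0,0,0,1],[0,0,0,0,0,0,1]]' 25
python3 -m crank '[[0,0,0,0,0,-0.2,1],[0,0,0,0,0,-1,1],[0,0,0,0,0,-1,1],[0,0,0,0,0,-1,1],[0,0,0,0,0,-1,1],[0,0,0,0,0,-0.8,1],[0,0,0,0,0,0,1]]'
```

```text
t: 10.48
eef_pos: [0.4742, -0.13, 0.0664]
ee_rot: [2.222, 2.221, 0.0]
wrist_force: [0.6, -0.5, 3.0]
gripper_width: 0.282
gripper_force: 27.6
t: 11.35
eef_pos: [0.4747, -0.1302, 0.1926]
ee_rot: [2.22, 2.219, 0.002]
wrist_force: [0.4, 0.4, -1.0]
gripper_width: 0.282
gripper_force: 27.5
```

```bash
python3 -m crank '[[0,0,0,-0.2,0.8,-0.4,1],[0,0,0,-0.2,0.8,-0.4,1],[0,0,0,-0.2,0.8,-0.4,1],[0,0,0,-0.2,0.8,-0.4,1],[0,0,0,-0.2,0.8,0,1],[0,0,0,-0.2,0.6,0,1],[0,0,0,0,0,0,1],[0,0,0,0,0,0,1]]'
python3 - <<'E'
from h import *
s=robot.state(); print(s['eef_pos'],s['gripper_width'])
cap('wrist','w3.png')
c=cal('wrist')
for d in trace('vial_tray','wrist')[:2]:
    m=d['mask'];print(d['confidence'],m.sum(),d['pixel'])
look('vial_tray',z=.022);look('applicator_tray',z=.012);look('jar_amber',z=.07)
look('vial_tray','top',z=.022)
for y in(-.26,-.24,-.22):
  print(np.round(proj(c,[.61,y,.022])))
E
```

```text
t: 12.35
eef_pos: [0.5882, -0.1598, 0.2307]
ee_rot: [-2.221, -2.22, 0.001]
wrist_force: [-0.1, -0.7, -0.2]
gripper_width: 0.284
gripper_force: 27.5
[ 0.58821775 -0.15979611  0.23073046] 0.2844552912657908
0.93 1735 [206.6, 337.7]
wrist vial_tray 0.93 [207. 338.] 1735 rect [ 604.3 -206.8] [46.5 77. ] 11.4 bbox (311, 181, 46, 62)
wrist applicator_tray 0.69 [113. 341.] 6723 rect [616.6 -89.3] [ 82.2 117.9] 2.6 bbox (308, 64, 73, 101)
top vial_tray 0.56 [160. 383.] 427 rect [ 619.2 -253.8] [98.4 42.1] 89.1 bbox (361, 151, 39, 17)
[254. 339.]
[239. 339.]
[224. 339.]
```

View pics/w3.png

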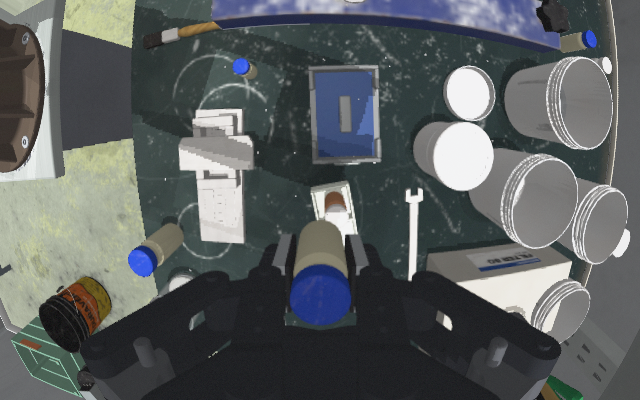

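```bash
cat >> h.py <<'E'
def frame(x,y,deg,pts,z):
    a=np.radians(deg); Rm=np.array([[np.cos(a),-np.sin(a)],[np.sin(a),np.cos(a)]])
    return [np.r_[np.array([x,y])+Rm@np.array(p),z] for p in pts]
def box(w,l): return [(-w/2,-l/2),(w/2,-l/2),(w/2,l/2),(-w/2,l/2)]
def draw(im,c,P,crop,s,col):
    q=np.array([[ (v[1]-crop[2])*s,(v[0]-crop[0])*s] for v in (proj(c,p) for p in P)])
    cv2.polylines(im,[np.int32(q*8)],True,col,1,cv2.LINE_AA,3)
def overlay(items,views,f):
    out=[]
    for n,crop,s in views:
        c=cal(n); im=imaging.capture(n)
        o=cv2.resize(im[crop[0]:crop[1],crop[2]:crop[3]],None,fx=s,fy=s,interpolation=cv2.INTER_CUBIC).copy()
        for P,col in items: draw(o,c,P,crop,s,col)
        out.append(o)
    cv2.imwrite('pics/'+f,np.hstack(out)[...,::-1])
E
python3 - <<'E'
from h import *
T=(.6098,-.2338,11.4); g=(0,255,0);r=(255,0,0)
it=[(frame(*T,box(.046,.132),.022),g),(frame(*T,box(.04,.04),.022),r)]
overlay(it,[('top',(125,205,330,420),4),('side',(105,185,270,360),4)],'o1.png')
E
```

```text
(no output)
```

View pics/o1.png

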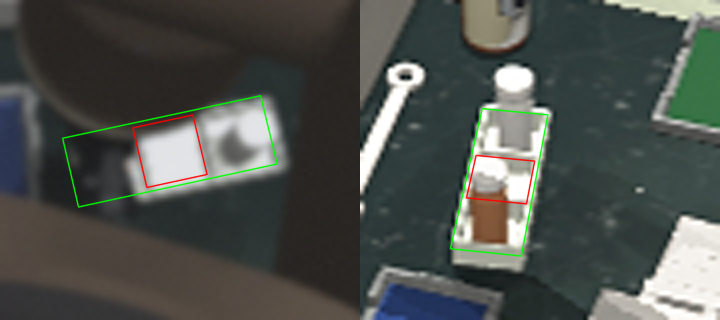

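The overlay agrees to a few mm, well within the cell's play. I'll move over the cell, turn to its x, and descend part way.

```bash
python3 -m crank '[[0,0,0,-1,0.28,0,1],[0,0,0,-1,0.28,0,1],[0,0,0,-1,0.28,0,1],[0,0,-0.8,0,0,0,1],[0,0,-0.8,0,0,0,1],[0,0,-0.7,0,0,0,1],[0,0,0,0,0,1,1],[0,0,0,0,0,1,1],[0,0,0,0,0,1,1],[0,0,0,0,0,0.9,1],[0,0,0,0,0,0,1],[0,0,0,0,0,0,1]]'
python3 - <<'E'
from h import *
s=robot.state(); e=s['eef_pos'];print(e)
T=(.609,-.2355,11.4); g=(0,255,0);r=(255,0,0)
th=np.linspace(0,6.28,24)
it=[(frame(*T,box(.046,.132),.022),g),(frame(*T,box(.04,.04),.022),r),(frame(e[0],e[1],0,[(.012*np.cos(t),.012*np.sin(t)) for t in th],e[2]+.042),(255,255,0)),(frame(e[0],e[1],0,[(.0125*np.cos(t),.0125*np.sin(t)) for t in th],e[2]-.0254),(255,255,0))]
overlay(it,[('wrist',(120,320,220,420),2),('side',(85,185,270,370),4)],'o2.png')
E
```

```text
t: 14.25
eef_pos: [0.6105, -0.2359, 0.1344]
ee_rot: [1.989, 2.431, 0.0]
wrist_force: [0.5, -0.7, -0.1]
gripper_width: 0.285
gripper_force: 27.5
[ 0.61049722 -0.23593509  0.13443981]
```

View pics/o2.png

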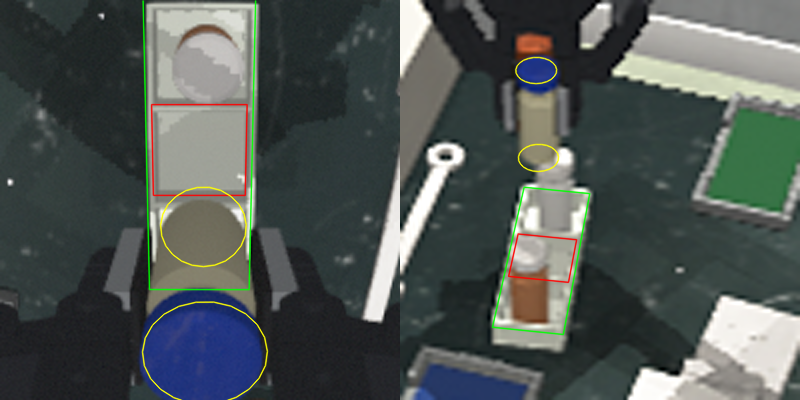

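Overlays fit: the red cell outline matches the real middle cell and the vial hangs straight. Lowering to just above the floor, then in small steps.

```bash
python3 -m crank '[[0,0,0,0,0,1,1],[0,0,0,0,0,1,1],[0,0,0,0,0,1,1],[0,0,0,0,0,0.7,1],[0,0,0,0,0,0.2,1],[0,0,0,0,0,0.1,1],[0,0,0,0,0,0,1],[0,0,0,0,0,0,1]]'
python3 -m crank '[[0,0,0,0,0,0.06,1],[0,0,0,0,0,0.06,1],[0,0,0,0,0,0,1],[0,0,0,0,0,0,1]]'
```

```text
t: 15.35
eef_pos: [0.6104, -0.2352, 0.0345]
ee_rot: [1.988, 2.432, 0.0]
wrist_force: [-0.0, 0.1, -1.2]
gripper_width: 0.285
gripper_force: 27.5
t: 15.85
eef_pos: [0.61, -0.235, 0.0308]
ee_rot: [-1.988, -2.432, 0.0]
wrist_force: [-0.6, 0.2, -0.8]
gripper_width: 0.283
gripper_force: 27.5
```

```bash
python3 -m crank '[[0,0,0,0,0,0.06,1],[0,0,0,0,0,0,1],[0,0,0,0,0,0,1]]'
python3 -m crank '[[0,0,0,0,0,0.05,1],[0,0,0,0,0,0,1],[0,0,0,0,0,0,1]]'
```

```text
t: 16.23
eef_pos: [0.61, -0.235, 0.0293]
ee_rot: [-1.988, -2.432, 0.0]
wrist_force: [0.5, -0.2, -0.7]
gripper_width: 0.286
gripper_force: 27.5
t: 16.6
eef_pos: [0.6102, -0.2351, 0.0289]
ee_rot: [1.988, 2.432, 0.0]
wrist_force: [-2.9, 1.6, 12.6]
gripper_width: 0.277
gripper_force: 28.2
```

```bash
python3 -m crank '[[0,0,0,0,0,-0.02,1],[0,0,0,0,0,0,0.66],[0,0,0,0,0,0,0.6],[0,0,0,0,0,0,0.5],[0,0,0,0,0,0,0.4],[0,0,0,0,0,0,0.4],[0,0,0,0,0,-0.3,0.4],[0,0,0,0,0,-0.7,0.4],[0,0,0,0,0,-1,0.4],[0,0,0,0,0,-1,0.4],[0,0,0,0,0,-1,0.4],[0,0,0,0,0,-1,0.4]]'
python3 - <<'E'
from h import *
T=(.609,-.2355,11.4); g=(0,255,0)
th=np.linspace(0,6.28,24)
it=[(frame(*T,box(.046,.132),.022),g)]
overlay(it,[('wrist',(150,350,220,420),2),('side',(85,185,270,370),4)],'o3.png')
E
```

```text
t: 18.1
eef_pos: [0.6102, -0.2351, 0.1559]
ee_rot: [1.988, 2.431, 0.0]
wrist_force: [0.4, 0.7, 0.1]
gripper_width: 0.597
gripper_force: 0.0
```

View pics/o3.png

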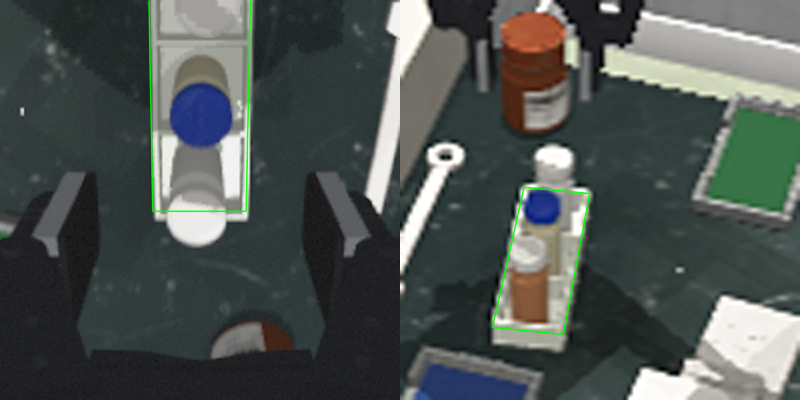

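The vial stands upright in the middle cell. Next the scraper: turn the tool's y to world y (-78.6° on tool z) and go above it.

```bash
python3 -m crank '[[0,0,-1,0,0,-1,0.4],[0,0,-1,0,0,-1,0.4],[0,0,-1,0,0,0,0.4],[0,0,-1,0,0,0,0.4],[0,0,-1,0,0,0,0.4],[0,0,-1,0,0,0,0.4],[0,0,-1,0,0,0,0.4],[0,0,-1,0,0,0,0.4],[0,0,-1,0,0,0,0.4],[0,0,-1,0,0,0,0.4],[0,0,-1,0,0,0,0.4],[0,0,-1,0,0,0,0.4]]'
python3 -m crank '[[0,0,-1,0,0,0,0.4],[0,0,-1,0,0,0,0.4],[0,0,-1,0,0,0,0.4],[0,0,-0.7,0,0,0,0.4],[0,0,0,0.95,0.7,0,0.4],[0,0,0,0.95,0.7,0,0.4],[0,0,0,0.95,0.7,0,0.4],[0,0,0,0.95,0.7,0,0.4],[0,0,0,0.95,0.7,0.4,0.4],[0,0,0,0.95,0.7,0.6,0.4],[0,0,0,0,0,0.6,0.4],[0,0,0,0,0,0,0.4]]'
python3 - <<'E'
from h import *
s=robot.state(); e=s['eef_pos'];print(e,s['ee_rot'])
cap('wrist');look('gauge_scraper',z=.041);look('film_applicator',z=.0345);look('grind_gauge',z=.0125)
cap('side');look('gauge_scraper','side',z=.041,k=1)
cap('top');look('gauge_scraper','top',z=.041,k=1)
g=(0,255,0)
overlay([(frame(.467,-.1295,-1.3,box(.09,.038),.041),g),(frame(.463,-.13,0,box(.05,.084),.0345),(255,0,0)),(frame(.46,-.165,0,box(.06,.17),.0125),(255,0,255))],[('wrist',(100,300,220,420),2),('side',(140,240,295,395),4)],'o4.png')
E
```

```text
t: 19.7
eef_pos: [0.6098, -0.2349, 0.2038]
ee_rot: [-0.501, -3.101, 0.0]
wrist_force: [-0.1, -0.5, -0.1]
gripper_width: 0.6
gripper_force: 0.0
t: 21.2
eef_pos: [0.4677, -0.1301, 0.1631]
ee_rot: [-0.001, -3.141, -0.0]
wrist_force: [-0.2, 0.2, -0.4]
gripper_width: 0.601
gripper_force: 0.0
[ 0.4676813  -0.13007069  0.16307666] [-6.53166411e-04 -3.14095386e+00 -2.29362712e-04]
wrist gauge_scraper 0.56 [190. 320.] 4006 rect [ 468.5 -129.9] [37.4 89.7] 89.0 bbox (299, 143, 43, 99)
wrist film_applicator 0.59 [186. 290.] 2197 rect [ 464.6 -161.4] [23.5 52.2] 89.9 bbox (272, 159, 27, 57)
wrist grind_gauge 0.56 [176. 249.] 5468 rect [ 460.6 -201.2] [97.9 61.5] 87.3 bbox (202, 148, 97, 62)
side gauge_scraper 0.74 [187. 347.] 486 rect [ 469.  -128.5] [42.2 91.8] 88.9 bbox (327, 178, 38, 21)
```

View pics/o4.png

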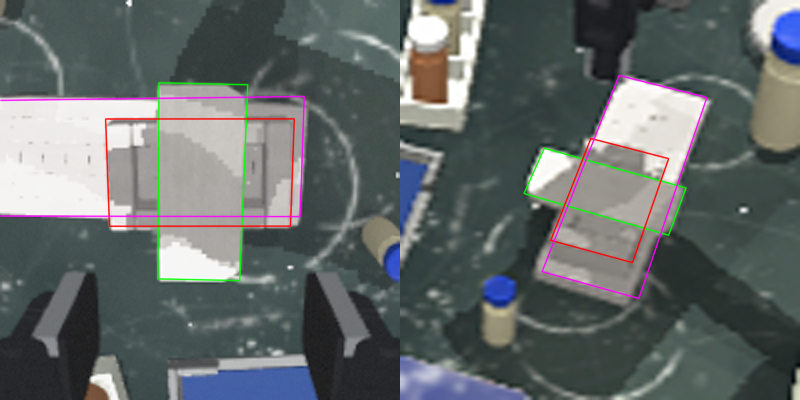

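Overlay fits well: green scraper, red applicator, magenta gauge. Descending on the scraper and feeling for the frame.

```bash
python3 -m crank '[[0,0,0.2,-0.03,0,1,0.42],[0,0,0,0,0,1,0.42],[0,0,0,0,0,1,0.42],[0,0,0,0,0,1,0.42],[0,0,0,0,0,0.6,0.42],[0,0,0,0,0,0.2,0.42],[0,0,0,0,0,0,0.42],[0,0,0,0,0,0,0.42]]' 50
python3 -m crank '[[0,0,0,0,0,0.08,0.42],[0,0,0,0,0,0.0,0.42],[0,0,0,0,0,0,0.42]]'
python3 -m crank '[[0,0,0,0,0,0.08,0.42],[0,0,0,0,0,0.0,0.42],[0,0,0,0,0,0,0.42]]'
python3 - <<'E'
from h import *
cap('wrist','w5.png',(140,400,150,490),2)
E
```

```text
t: 22.7
eef_pos: [0.4688, -0.1301, 0.0442]
ee_rot: [0.028, 3.14, -0.001]
wrist_force: [-0.2, 0.1, 0.6]
gripper_width: 0.581
gripper_force: 0.0
t: 23.08
eef_pos: [0.4683, -0.1299, 0.0417]
ee_rot: [0.028, 3.141, -0.0]
wrist_force: [-1.3, 0.2, -0.2]
gripper_width: 0.58
gripper_force: 0.0
t: 23.45
eef_pos: [0.4683, -0.1299, 0.0395]
ee_rot: [-0.028, -3.141, -0.0]
wrist_force: [-0.4, 0.1, 0.2]
gripper_width: 0.58
gripper_force: 0.0
```

View pics/w5.png

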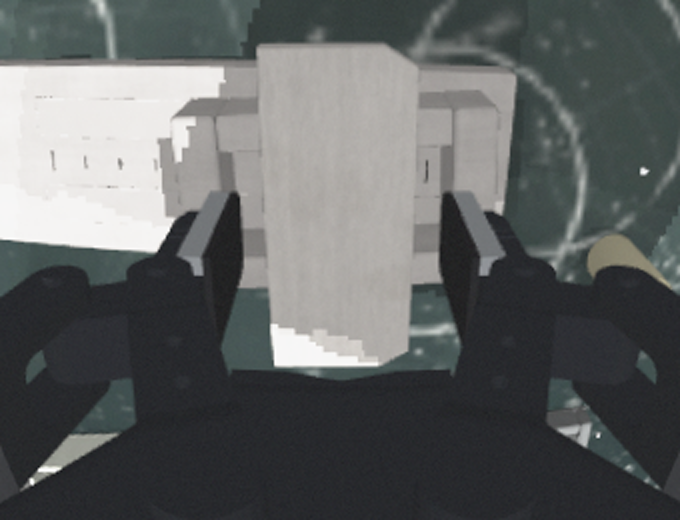

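Fingers straddle the bar symmetrically (tips at crop (222,230) and (470,230)), still above the frame. Continuing to contact.

```bash
for i in 1; do python3 -m crank '[[0,0,0,0,0,0.1,0.42],[0,0,0,0,0,0,0.42]]'; python3 -m crank '[[0,0,0,0,0,0.08,0.42],[0,0,0,0,0,0,0.42]]'; done | grep -E 'eef|wrist'
```

```text
eef_pos: [0.4682, -0.1299, 0.0369]
wrist_force: [0.1, -0.3, -0.0]
eef_pos: [0.4682, -0.1299, 0.0349]
wrist_force: [-0.1, 0.2, 1.1]
```

```bash
(python3 -m crank '[[0,0,0,0,0,0.08,0.42],[0,0,0,0,0,0,0.42]]'; python3 -m crank '[[0,0,0,0,0,0.06,0.42],[0,0,0,0,0,0,0.42]]') | grep -E 'eef|wrist'
```

```text
eef_pos: [0.4682, -0.1299, 0.0329]
wrist_force: [0.6, -0.6, 0.2]
eef_pos: [0.4684, -0.13, 0.0316]
wrist_force: [-0.2, 0.8, 1.4]
```

```bash
python3 -m crank '[[0,0,0,0,0,-0.02,0.5],[0,0,0,0,0,0,0.6],[0,0,0,0,0,0,1],[0,0,0,0,0,0,1],[0,0,0,0,0,0,1],[0,0,0,0,0,0,1]]' 50
python3 -m crank '[[0,0,0,0,0,-0.1,1],[0,0,0,0,0,-0.3,1],[0,0,0,0,0,-0.4,1],[0,0,0,0,0,-0.4,1],[0,0,0,0,0,0,1],[0,0,0,0,0,0,1]]'
python3 - <<'E'
from h import *
a=cap('wrist'); b=cap('side')
o=np.hstack([cv2.resize(a[130:330,220:420],(400,400),interpolation=cv2.INTER_CUBIC),cv2.resize(b[130:230,300:400],(400,400),interpolation=cv2.INTER_CUBIC)])
cv2.imwrite('pics/w6.png',o[...,::-1])
look('gauge_scraper',z=.063)
E
```

```text
t: 25.25
eef_pos: [0.4683, -0.1299, 0.0324]
ee_rot: [0.028, 3.141, -0.0]
wrist_force: [-2.2, 1.9, 10.6]
gripper_width: 0.426
gripper_force: 48.7
t: 26.0
eef_pos: [0.4683, -0.13, 0.0621]
ee_rot: [0.028, 3.141, -0.0]
wrist_force: [0.5, 0.7, -1.2]
gripper_width: 0.426
gripper_force: 50.2
wrist gauge_scraper 0.73 [161. 599.] 7319 rect [416.8  67.6] [103.3  67.1] 88.0 bbox (561, 100, 79, 110)
wrist gauge_scraper 0.57 [240. 323.] 12723 rect [ 469.7 -129.2] [40.9 94.2] 89.3 bbox (277, 163, 86, 167)
```

View pics/w6.png

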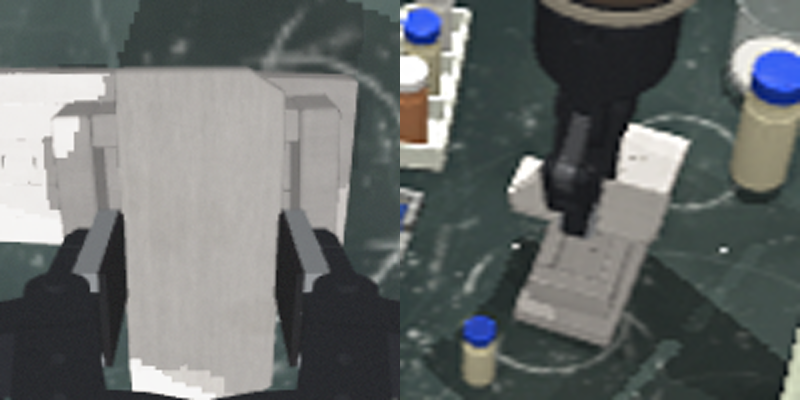

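Scraper held level, pile undisturbed. Lifting, turning to the tray's heading, and moving near the green tray to measure it.

```bash
python3 -m crank '[[0,0,1,0,0,-1,1],[0,0,1,0,0,-1,1],[0,0,1,0,0,-1,1],[0,0,1,0,0,-1,1],[0,0,1,0,0,-1,1],[0,0,1,0,0,0,1],[0,0,1,0,0,0,1],[0,0,1,0,0,0,1],[0,0,1,0,0,0,1],[0,0,1,0,0,0,1],[0,0,1,0,0,0,1],[0,0,1,0,0,0,1]]'
python3 -m crank '[[0,0,1,0,0,0,1],[0,0,1,0,0,0,1],[0,0,1,0,0,0,1],[0,0,1,0,0,0,1],[0,0,1,0,0,0,1],[0,0,0.5,0,0,0,1],[0,0,0,-1,0.16,0,1],[0,0,0,-1,0.16,0,1],[0,0,0,-1,0.16,0,1],[0,0,0,-1,0.16,0,1],[0,0,0,-1,0.16,0,1],[0,0,0,-1,0.16,0,1]]'
python3 -m crank '[[0,0,0,-1,0.16,0,1],[0,0,0,-1,0.16,0,1],[0,0,0,0,0,0,1]]'
python3 - <<'E'
from h import *
s=robot.state(); e=s['eef_pos'];print(e,s['ee_rot'])
cap('wrist');cap('side');cap('top')
look('scraper_tray',z=.012)
look('scraper_tray','side',z=.012,k=1);look('scraper_tray','top',z=.012,k=1)
look('gauge_scraper',z=e[2]+.0085); look('jar_amber',z=.07);look('beaker',z=.07)
for n,(r0,r1,c0,c1) in {'wrist':(0,400,200,440),'top':(180,225,400,470),'side':(95,150,320,400)}.items():
    im=imaging.capture(n);c=cal(n);h=cv2.cvtColor(im,cv2.COLOR_RGB2HSV);m=((abs(h[...,0].astype(int)-68)<15)&(h[...,1]>110)&(h[...,2]>40)).astype(np.uint8)
    M=np.zeros_like(m);M[r0:r1,c0:c1]=m[r0:r1,c0:c1]
    cs=cv2.findContours(M,0,1)[0]
    if not cs: continue
    k=max(cs,key=cv2.contourArea);P=np.array([onz(c,p[0][1],p[0][0],.004)[:2] for p in k],np.float32)*1000
    print(n,'felt',cv2.contourArea(k),[np.round(v,1) for v in cv2.minAreaRect(P)])
E
```

```text
t: 27.65
eef_pos: [0.468, -0.1299, 0.1867]
ee_rot: [-1.599, -2.703, 0.0]
wrist_force: [0.3, -1.2, -1.0]
gripper_width: 0.425
gripper_force: 50.6
t: 29.15
eef_pos: [0.4963, -0.2805, 0.1868]
ee_rot: [-2.192, -2.25, 0.0]
wrist_force: [0.6, 0.5, -1.0]
gripper_width: 0.425
gripper_force: 50.6
t: 29.52
eef_pos: [0.5057, -0.3311, 0.1868]
ee_rot: [2.194, 2.248, -0.0]
wrist_force: [-0.1, 0.5, -0.9]
gripper_width: 0.423
gripper_force: 50.6
[ 0.50571834 -0.3311407   0.18678627] [ 2.19406929e+00  2.24780810e+00 -1.75203827e-04]
wrist scraper_tray 0.64 [  9. 430.] 1468 rect [ 615.8 -137.3] [85.8 28.5] 10.2 bbox (392, 0, 73, 24)
wrist scraper_tray 0.44 [ 63. 279.] 4837 rect [ 459.6 -191.2] [112.3  61.1] 87.7 bbox (248, 0, 65, 104)
side scraper_tray 0.58 [124. 360.] 709 rect [ 502.  -391.1] [ 68.2 130.9] 1.4 bbox (343, 109, 32, 33)
top scraper_tray 0.66 [162. 317.] 1340 rect [614.5 -88.2] [ 83.  115.1] 2.7 bbox (294, 146, 45, 34)
wrist gauge_scraper 0.58 [239. 318.] 12787 rect [ 504.  -326.9] [39.  90.1] 2.1 bbox (276, 162, 87, 168)
wrist jar_amber 0.74 [249. 472.] 2718 rect [ 659.4 -382.3] [47.4 90.8] 54.0 bbox (440, 216, 63, 65)
wrist beaker 0.94 [190. 202.] 4809 rect [ 394.3 -327. ] [86.4 67.3] 45.6 bbox (161, 153, 82, 80)
side felt 382.5 [array([ 501.8, -400. ]), array([ 52.6, 100.2]), np.float64(1.7)]
```

The held scraper hides the tray from the wrist, so I'll fit box models to the masks numerically (hull fit by XOR area).

```bash
cat >> h.py <<'E'
from scipy.optimize import minimize
def fit(views,w,l,z0,z1,x0,holes=()):
    """views: list of (cal,mask); box w x l between z0 and z1; x0=(x,y,deg). XOR fit of hull."""
    S=4
    V=[(c,cv2.resize(m.astype(np.uint8),None,fx=S,fy=S,interpolation=cv2.INTER_LINEAR)) for c,m in views]
    def cost(v):
        t=0
        for c,m in V:
            P=np.array([proj(c,p)[::-1] for z in (z0,z1) for p in frame(v[0]/1000,v[1]/1000,v[2],box(w,l),z)])
            h=cv2.convexHull(np.int32(np.round((P+.5)*S*16))).astype(np.int32)
            r=np.zeros_like(m); cv2.fillConvexPoly(r,h,1,cv2.LINE_8,4); t+=(r!=m).sum()/max(1,m.sum())
        return t/len(V)
    s=np.array([[0,0,0],[8,0,0],[0,8,0],[0,0,4.]])+np.array([x0[0]*1000,x0[1]*1000,x0[2]])
    q=minimize(cost,s[0],method='Nelder-Mead',options=dict(initial_simplex=s,xatol=.05,fatol=1e-5))
    return np.round(q.x,1),round(q.fun,3)
def mk(l,n,near,rad=15):
    c=cal(n);p=proj(c,near); D=[d for d in trace(l,n) if np.hypot(d['pixel'][0]-p[0],d['pixel'][1]-p[1])<rad]
    return (c,D[0]['mask'],D[0]['confidence']) if D else None
E
python3 - <<'E'
from h import *
e=robot.state()['eef_pos']
for n in('side','top'): cap(n)
for l,w,le,x0 in [('scraper_tray',.07,.122,(.5,-.395,1.5)),('applicator_tray',.082,.116,(.614,-.09,2.5)),('gauge_tray',.092,.202,(.425,.18,-1))]:
    for n in('side','top'):
        r=mk(l,n,(x0[0],x0[1],.01))
        if r: print(l,n,round(r[2],2),fit([r[:2]],w,le,0,.012,x0))
cap('wrist'); r=mk('gauge_scraper','wrist',(e[0],e[1],e[2]),60)
if r: print('held',r[2],fit([r[:2]],.038,.09,e[2]+.0021,e[2]+.0086,(e[0],e[1],1.4)), e)
E
```

```text
scraper_tray side 0.75 (array([ 503.6, -397.9,    3.2]), np.float64(0.078))
applicator_tray side 0.68 (array([618.3, -90.5,   3.4]), np.float64(0.05))
applicator_tray top 0.57 (array([615.7, -88.1,   2.3]), np.float64(0.044))
gauge_tray side 0.71 (array([426.7, 179.6,  -1.8]), np.float64(0.021))
gauge_tray top 0.76 (array([424.3, 183.1,  -2.2]), np.float64(0.152))
held 0.94 (array([ 504.3, -328.8,    1.5]), np.float64(0.046)) [ 0.50551847 -0.32891119  0.18714077]
```

```bash
python3 -m crank '[[0,0,-0.1,-0.9,-0.04,0,1],[0,0,0,-0.9,-0.04,0,1],[0,0,0,-0.9,-0.02,0,1],[0,0,0,0,0,1,1],[0,0,0,0,0,1,1],[0,0,0,0,0,1,1],[0,0,0,0,0,1,1],[0,0,0,0,0,1,1],[0,0,0,0,0,1,1],[0,0,0,0,0,0.2,1],[0,0,0,0,0,0,1],[0,0,0,0,0,0,1]]'
python3 - <<'E'
from h import *
s=robot.state();e=s['eef_pos'];print(e,s['wrist_force'])
im=cap('wrist');c=cal('wrist');h=cv2.cvtColor(im,cv2.COLOR_RGB2HSV);m=((abs(h[...,0].astype(int)-68)<15)&(h[...,1]>90)&(h[...,2]>30))
for row in (130,150,170,190,210):
    x=np.nonzero(m[row,200:450])[0]+200
    if len(x)<4: print(row,'none');continue
    g=np.split(x,np.nonzero(np.diff(x)>8)[0]+1)
    print(row,[(a[0],a[-1],np.round(onz(c,row,a[0],.004)[:2]*1000),np.round(onz(c,row,a[-1],.004)[:2]*1000)) for a in g if len(a)>2])
x=np.nonzero(m[60:260,320])[0]+60; print('col320',x[:1],x[-1:], onz(c,x[0],320,.004) if len(x) else '')
r=mk('gauge_scraper','wrist',e,60)
if r: print('held',fit([r[:2]],.038,.09,e[2]+.0021,e[2]+.0086,(e[0],e[1],1.4)))
E
```

```text
t: 32.12
eef_pos: [0.5056, -0.3973, 0.0331]
ee_rot: [2.182, 2.258, 0.0]
wrist_force: [-0.1, 0.6, -0.7]
gripper_width: 0.426
gripper_force: 50.6
[ 0.50559819 -0.39726689  0.03308363] [-0.06139743  0.5776631  -0.71200494]
130 none
150 [(np.int64(265), np.int64(361), array([ 472., -350.]), array([ 526., -348.]))]
170 [(np.int64(266), np.int64(276), array([ 473., -361.]), array([ 478., -361.])), (np.int64(357), np.int64(360), array([ 524., -360.]), array([ 526., -360.]))]
190 [(np.int64(266), np.int64(277), array([ 473., -373.]), array([ 479., -373.]))]
210 [(np.int64(267), np.int64(277), array([ 473., -385.]), array([ 479., -385.]))]
col320 [137] [161] [ 0.50268725 -0.34196878  0.004     ]
held (array([ 504.3, -397. ,    2.1]), np.float64(0.057))
```

Felt edges from the wrist put the tray centre at (0.5005, -0.3955). Correcting by -4 mm in x and lowering.

```bash
python3 -m crank '[[0,0,0,0.06,-0.15,0,1],[0,0,0,0,0,0.4,1],[0,0,0,0,0,0.4,1],[0,0,0,0,0,0.2,1],[0,0,0,0,0,0.1,1],[0,0,0,0,0,0,1],[0,0,0,0,0,0,1]]'
python3 -m crank '[[0,0,0,0,0,0.05,1],[0,0,0,0,0,0,1],[0,0,0,0,0,0,1]]'
python3 -m crank '[[0,0,0,0,0,0.03,1],[0,0,0,0,0,0,1],[0,0,0,0,0,0,1]]'
```

```text
t: 33.1
eef_pos: [0.5014, -0.3953, 0.0048]
ee_rot: [2.183, 2.259, 0.0]
wrist_force: [0.8, 0.7, -1.4]
gripper_width: 0.421
gripper_force: 50.6
t: 33.48
eef_pos: [0.5013, -0.3952, 0.0034]
ee_rot: [2.183, 2.259, -0.0]
wrist_force: [-0.2, 0.3, -0.6]
gripper_width: 0.426
gripper_force: 50.6
t: 33.85
eef_pos: [0.5013, -0.3953, 0.0031]
ee_rot: [2.183, 2.259, -0.0]
wrist_force: [-1.3, 1.3, 8.4]
gripper_width: 0.426
gripper_force: 55.9
```

```bash
python3 -m crank '[[0,0,0,0,0,-0.02,0.54],[0,0,0,0,0,0,0.5],[0,0,0,0,0,0,0.45],[0,0,0,0,0,0,0.4],[0,0,0,0,0,0,0.4],[0,0,0,0,0,-0.3,0.4],[0,0,0,0,0,-0.7,0.4],[0,0,0,0,0,-1,0.4],[0,0,0,0,0,-1,0.4],[0,0,0,0,0,-1,0.4],[0,0,0,0,0,-1,0.4],[0,0,0,0,0,-1,0.4]]'
python3 -m crank '[[0,0,0.2,0.5,0,-1,0.2],[0,0,0.2,1,-0.15,0,0.2],[0,0,0,1,-0.15,0,0.2],[0,0,0,1,-0.15,0,0.2],[0,0,0,1,-0.15,0,0.2],[0,0,0,0,0,0,0.2]]'
python3 - <<'E'
from h import *
s=robot.state();e=s['eef_pos'];print(e,s['ee_rot'])
ims={n:cap(n) for n in('wrist','side')}
cv2.imwrite('pics/w7_unviewed.png',ims['wrist'][...,::-1])
for n in('wrist','side'):
    r=mk('gauge_scraper',n,(.5,-.395,.008),20)
    if r: print('scraper',n,r[2],fit([r[:2]],.038,.09,.004,.0105,(.5,-.395,2)))
    r=mk('scraper_tray',n,(.5,-.395,.008),20)
    if r: print('tray',n,r[2],fit([r[:2]],.07,.122,.0,.012,(.5,-.395,2)))
im=ims['wrist'];c=cal('wrist');h=cv2.cvtColor(im,cv2.COLOR_RGB2HSV);m=((abs(h[...,0].astype(int)-68)<15)&(h[...,1]>90)&(h[...,2]>30)).astype(np.uint8)
k=max(cv2.findContours(m[100:,200:450].copy(),0,1)[0],key=cv2.contourArea)+np.array([200,100])
print('felt',[np.round(v,1) for v in cv2.minAreaRect(np.array([onz(c,p[0][1],p[0][0],.004)[:2] for p in k],np.float32)*1000)])
E
```

```text
t: 35.35
eef_pos: [0.5014, -0.3953, 0.1554]
ee_rot: [2.182, 2.258, 0.0]
wrist_force: [-0.3, -0.4, 0.0]
gripper_width: 0.601
gripper_force: 0.0
t: 36.1
eef_pos: [0.4852, -0.281, 0.1789]
ee_rot: [2.221, 2.222, 0.0]
wrist_force: [0.6, 0.8, -0.3]
gripper_width: 0.797
gripper_force: 0.0
[ 0.48516747 -0.28104956  0.17886119] [2.22050688e+00 2.22229042e+00 2.48336488e-04]
scraper wrist 0.56 (array([ 500.7, -397.1,    2.1]), np.float64(0.042))
tray wrist 0.64 (array([ 500.9, -396.9,    2.1]), np.float64(0.674))
scraper side 0.55 (array([ 503.3, -397.9,    2.3]), np.float64(0.088))
tray side 0.95 (array([ 504. , -399.7,    2.2]), np.float64(1.142))
felt [array([ 500.5, -398.1]), array([ 54.9, 105.6]), np.float64(1.9)]
```

Scraper is centred on the felt: (500.7, -397.1) against felt centre (500.5, -398.1). Now the applicator.

```bash
python3 -m crank '[[0,0,0,1,-0.2,0,0.2],[0,0,0,1,-0.2,0,0.2],[0,0,0,1,-0.2,0,0.2],[0,0,0,1,-0.2,0,0.2],[0,0,0,0.8,0,0,0.2],[0,0,0,0,0,0,0.2],[0,0,0,0,0,0,0.2]]'
cat > a.py <<'E'
from h import *
s=robot.state();e=s['eef_pos'];print(e,s['ee_rot'])
for n in('wrist','side','top'):
    cap(n)
    r=mk('film_applicator',n,(.4635,-.13,.03),25)
    if r:
        m=cv2.morphologyEx(r[1].astype(np.uint8),cv2.MORPH_CLOSE,np.ones((3,3)))
        k=cv2.findContours(m,0,1)[0]; m=cv2.drawContours(np.zeros_like(m),k,-1,1,-1)
        print('appl',n,r[2],m.sum(),fit([(r[0],m)],.05,.084,.0125,.0345,(.4635,-.13,0)))
    r=mk('grind_gauge',n,(.46,-.165,.0125),60)
    if r:
        m=r[1].astype(np.uint8);P=cv2.convexHull(max(cv2.findContours(m,0,1)[0],key=cv2.contourArea))
        print('gauge',n,r[2],m.sum(),'hull',fit([(r[0],cv2.fillConvexPoly(m*0,P,1))],.06,.17,.0,.0125,(.46,-.165,0)))
E
python3 a.py
```

```text
t: 37.28
eef_pos: [0.4659, -0.1629, 0.1782]
ee_rot: [2.221, 2.221, 0.0]
wrist_force: [-0.8, 0.2, -0.2]
gripper_width: 0.801
gripper_force: 0.0
[ 0.46587251 -0.16285558  0.17816558] [2.22090318e+00 2.22122279e+00 2.52541375e-05]
appl wrist 0.86 4727 (array([ 464.5, -130.3,    0.8]), np.float64(0.018))
gauge wrist 0.81 6421 hull (array([ 458.9, -191.3,   -1.6]), np.float64(0.493))
appl side 0.61 662 (array([ 468.3, -134.2,    2.2]), np.float64(0.087))
gauge side 0.97 832 hull (array([ 464.7, -166.7,   -2.2]), np.float64(0.032))
gauge top 0.64 70 hull (array([ 458.3, -161.7,    7. ]), np.float64(28.24))
```

```bash
python3 -m crank '[[0,0,-0.16,0.65,-0.06,0,0.2],[0,0,0,0.65,0,0.5,0.2],[0,0,0,0,0,1,0.2],[0,0,0,0,0,1,0.2],[0,0,0,0,0,1,0.2],[0,0,0,0,0,1,0.2],[0,0,0,0,0,1,0.2],[0,0,0,0,0,0.5,0.2],[0,0,0,0,0,0.4,0.2],[0,0,0,0,0,0,0.2],[0,0,0,0,0,0,0.2]]' 70
python3 -m crank '[[0,0,0,0,0,0.1,0.2],[0,0,0,0,0,0,0.2],[0,0,0,0,0,0,0.3],[0,0,0,0,0,0,0.4],[0,0,0,0,0,0,1],[0,0,0,0,0,0,1],[0,0,0,0,0,0,1],[0,0,0,0,0,0,1],[0,0,0,0,0,0,1]]'
```

```text
t: 39.1
eef_pos: [0.4642, -0.1304, 0.0185]
ee_rot: [2.206, 2.236, 0.001]
wrist_force: [0.3, 0.5, 0.2]
gripper_width: 0.801
gripper_force: 0.0
t: 40.22
eef_pos: [0.464, -0.1304, 0.0161]
ee_rot: [2.206, 2.236, 0.0]
wrist_force: [-1.8, 0.7, 13.9]
gripper_width: 0.567
gripper_force: 70.5
```

Gripped. Lift and move near the blue tray, stopping short in y so the camera sees it.

```bash
python3 -m crank '[[0,0,0,0,0,-0.2,1],[0,0,0,0,0,-0.6,1],[0,0,0,0,0,-1,1],[0,0,0,0,0,-1,1],[0,0,0,0,0,-1,1],[0,0,0,0,0,-1,1],[0,0,0,0,0,-1,1],[0,0,0,0,0,-1,1],[0,0,0,-0.1,1,0,1],[0,0,0,-0.1,1,0,1],[0,0,0,-0.1,1,0,1],[0,0,0,-0.1,1,0,1]]'
python3 -m crank '[[0,0,-0.15,-0.1,1,0,1],[0,0,-0.15,-0.1,0.95,0,1],[0,0,0,0,0,0,1],[0,0,0,0,0,0,1]]'
python3 - <<'E'
from h import *
s=robot.state();e=s['eef_pos'];print(e,s['ee_rot'],s['gripper_width'])
im=cap('wrist');c=cal('wrist')
cv2.imwrite('pics/w8_unviewed.png',im[...,::-1])
r=mk('applicator_tray','wrist',(.616,-.085,.01),40)
if r: print('tray',r[2],r[1].sum(),fit([r[:2]],.082,.116,0,.012,(.6155,-.089,2.4)))
look('applicator_tray',z=.012)
r=mk('film_applicator','wrist',e,60)
if r:
    m=r[1].astype(np.uint8);k=cv2.findContours(m,0,1)[0]; m=cv2.drawContours(m*0,k,-1,1,-1)
    print('held',r[2],fit([(r[0],m)],.05,.084,e[2]-.0036,e[2]+.0184,(e[0],e[1],2)))
h=cv2.cvtColor(im,cv2.COLOR_RGB2HSV);m=((abs(h[...,0].astype(int)-112)<14)&(h[...,1]>110)&(h[...,2]>40)).astype(np.uint8)
for k in cv2.findContours(m,0,1)[0]:
    if cv2.contourArea(k)>800:
        P=np.array([onz(c,p[0][1],p[0][0],.004)[:2] for p in k],np.float32)*1000
        print(cv2.boundingRect(k),cv2.contourArea(k),[np.round(v,1) for v in cv2.minAreaRect(P)],np.round(P.min(0)),np.round(P.max(0)))
E
```

```text
t: 41.72
eef_pos: [0.5643, -0.1389, 0.1864]
ee_rot: [-2.206, -2.236, 0.0]
wrist_force: [0.5, 0.4, -4.3]
gripper_width: 0.566
gripper_force: 73.9
t: 42.22
eef_pos: [0.6118, -0.1427, 0.1858]
ee_rot: [-2.177, -2.264, 0.001]
wrist_force: [-0.8, 0.2, -4.1]
gripper_width: 0.567
gripper_force: 73.9
[ 0.61184722 -0.14273291  0.18577365] [-2.17653227e+00 -2.26427214e+00  7.20016078e-04] 0.5669424623811923
tray 0.81 7329 (array([615.3, -86.6,   2.3]), np.float64(0.22))
wrist applicator_tray 0.81 [119. 326.] 7329 rect [615.4 -80. ] [81.  97.4] 2.4 bbox (287, 74, 81, 95)
held 0.61 (array([ 611.1, -142.9,    2.2]), np.float64(0.081))
(295, 82, 65, 87) 5281.5 [array([615.8, -84.6]), array([66.5, 91. ]), np.float64(2.8)] [ 581. -131.] [650. -38.]
(355, 19, 141, 31) 827.5 [array([723.3,  29.2]), array([ 13.1, 166. ]), np.float64(89.9)] [640.  23.] [806.  36.]
(194, 16, 161, 14) 1002.0 [array([552.1,  28.5]), array([ 11.7, 174.2]), np.float64(90.0)] [465.  23.] [639.  34.]
(382, 0, 61, 21) 810.0 [array([703.4,  51.2]), array([67.7, 24.5]), np.float64(9.4)] [669.  41.] [737.  67.]
```

```bash
python3 -m crank '[[0,0,0,0.7,0.1,0,1],[0,0,0,0.7,0.1,0,1],[0,0,-0.05,0.75,0.08,0,1],[0,0,0,0,0,1,1],[0,0,0,0,0,1,1],[0,0,0,0,0,1,1],[0,0,0,0,0,1,1],[0,0,0,0,0,1,1],[0,0,0,0,0,1,1],[0,0,0,0,0,0.1,1],[0,0,0,0,0,0,1],[0,0,0,0,0,0,1]]'
python3 - <<'E'
from h import *
s=robot.state();e=s['eef_pos'];print(e,s['ee_rot'],s['gripper_width'])
im=cap('wrist');c=cal('wrist')
cv2.imwrite('pics/w9_unviewed.png',im[...,::-1])
r=mk('film_applicator','wrist',e,80)
if r:
    m=r[1].astype(np.uint8);k=cv2.findContours(m,0,1)[0]; m=cv2.drawContours(m*0,k,-1,1,-1)
    print('held',r[2],fit([(r[0],m)],.05,.084,e[2]-.0036,e[2]+.0184,(e[0],e[1],2)))
h=cv2.cvtColor(im,cv2.COLOR_RGB2HSV);m=((abs(h[...,0].astype(int)-112)<14)&(h[...,1]>100)&(h[...,2]>30))
for row in range(110,260,15):
    x=np.nonzero(m[row,200:450])[0]+200
    if len(x)<4: print(row,'none');continue
    g=np.split(x,np.nonzero(np.diff(x)>4)[0]+1)
    print(row,[(a[0],a[-1],np.round(onz(c,row,a[0],.004)[:2]*1000),np.round(onz(c,row,a[-1],.004)[:2]*1000)) for a in g if len(a)>2])
E
```

```text
t: 43.92
eef_pos: [0.6184, -0.0889, 0.0342]
ee_rot: [2.171, 2.269, 0.001]
wrist_force: [-0.4, 0.2, -3.7]
gripper_width: 0.564
gripper_force: 73.8
[ 0.61839833 -0.08887005  0.03418777] [2.17080502e+00 2.26904197e+00 1.38231508e-03] 0.5643656657528029
held 0.98 (array([617.3, -89. ,   2.4]), np.float64(0.085))
110 none
125 none
140 none
155 [(np.int64(259), np.int64(376), array([581., -45.]), array([647., -42.]))]
170 [(np.int64(260), np.int64(267), array([581., -54.]), array([586., -54.])), (np.int64(373), np.int64(376), array([646., -51.]), array([648., -51.]))]
185 none
200 none
215 [(np.int64(291), np.int64(304), array([600., -80.]), array([608., -80.])), (np.int64(331), np.int64(350), array([623., -79.]), array([635., -78.]))]
230 [(np.int64(291), np.int64(305), array([600., -89.]), array([608., -89.])), (np.int64(331), np.int64(349), array([624., -88.]), array([635., -88.]))]
245 [(np.int64(292), np.int64(305), array([601., -99.]), array([609., -99.])), (np.int64(330), np.int64(348), array([624., -98.]), array([635., -98.]))]
```

```bash
python3 -m crank '[[0,0,0,0,-0.05,0.2,1],[0,0,0,0,0,0.4,1],[0,0,0,0,0,0.2,1],[0,0,0,0,0,0.1,1],[0,0,0,0,0,0,1],[0,0,0,0,0,0,1]]'
python3 -m crank '[[0,0,0,0,0,0.08,1],[0,0,0,0,0,0,1],[0,0,0,0,0,0,1]]'
python3 -m crank '[[0,0,0,0,0,0.06,1],[0,0,0,0,0,0,1],[0,0,0,0,0,0,1]]'
```

```text
t: 44.78
eef_pos: [0.6165, -0.0891, 0.0107]
ee_rot: [2.172, 2.27, 0.0]
wrist_force: [-0.1, 0.1, -3.7]
gripper_width: 0.566
gripper_force: 73.9
t: 45.15
eef_pos: [0.6164, -0.089, 0.0086]
ee_rot: [2.172, 2.27, 0.0]
wrist_force: [-0.5, 0.2, -3.4]
gripper_width: 0.566
gripper_force: 73.9
t: 45.52
eef_pos: [0.6166, -0.0891, 0.0077]
ee_rot: [2.172, 2.269, 0.0]
wrist_force: [-2.5, 0.3, 7.7]
gripper_width: 0.566
gripper_force: 75.2
```

Contact at the predicted height. Release, rise, and check; then go over the gauge.

```bash
python3 -m crank '[[0,0,0,0,0,-0.02,0.4],[0,0,0,0,0,0,0.38],[0,0,0,0,0,0,0.34],[0,0,0,0,0,0,0.3],[0,0,0,0,0,0,0.25],[0,0,0,0,0,-0.3,0.25],[0,0,0,0,0,-0.7,0.25],[0,0,0,0,0,-1,0.25],[0,0,0,0,0,-1,0.25],[0,0,0,0,0,-1,0.25],[0,0,0,0,0,-1,0.25],[0,0,0,0,0,-1,0.25]]'
python3 -m crank '[[0,0,0.25,-0.7,-0.9,-1,0.2],[0,0,0.25,-0.6,-0.9,-1,0.1],[0,0,0,-0.6,-0.9,0,0],[0,0,0,-0.6,-0.9,0,0],[0,0,0,-0.6,-0.9,0,0],[0,0,0,-0.6,-0.9,0,0],[0,0,0,-0.6,-0.85,0,0],[0,0,0,0,0,0,0],[0,0,0,0,0,0,0]]'
python3 - <<'E'
from h import *
s=robot.state();e=s['eef_pos'];print(e,s['ee_rot'])
C={}
for n in('wrist','side','top'):
    C[n]=cap(n)
    r=mk('film_applicator',n,(.616,-.089,.02),30)
    if r:
        m=r[1].astype(np.uint8);k=cv2.findContours(m,0,1)[0]; m=cv2.drawContours(m*0,k,-1,1,-1)
        print('appl',n,r[2],m.sum(),fit([(r[0],m)],.05,.084,.004,.026,(.616,-.089,2.4)))
    r=mk('grind_gauge',n,(.46,-.165,.0125),60)
    if r: print('gauge',n,r[2],r[1].sum(),fit([r[:2]],.06,.17,.0,.0125,(.46,-.165,0)))
cv2.imwrite('pics/w10_unviewed.png',C['wrist'][...,::-1])
E
```

```text
t: 47.02
eef_pos: [0.6165, -0.0891, 0.1599]
ee_rot: [2.171, 2.269, 0.001]
wrist_force: [-0.8, -0.4, -0.6]
gripper_width: 0.751
gripper_force: 0.0
t: 48.15
eef_pos: [0.4619, -0.198, 0.2084]
ee_rot: [2.221, 2.22, 0.001]
wrist_force: [0.4, -0.6, 0.8]
gripper_width: 0.998
gripper_force: 0.0
[ 0.46185875 -0.19804331  0.20842035] [2.22053952e+00 2.22048957e+00 8.87405809e-04]
appl wrist 0.62 3251 (array([616.3, -88.8,   3. ]), np.float64(0.057))
gauge wrist 0.82 8049 (array([ 461.2, -163.4,   -2.2]), np.float64(0.028))
appl side 0.79 673 (array([619.1, -91.6,   2.5]), np.float64(0.102))
gauge side 0.4 723 (array([ 1053.4, -1390.9,   165.2]), np.float64(1.0))
appl top 0.75 698 (array([615.5, -86.8,   3.3]), np.float64(0.061))
gauge top 0.79 496 (array([ 463. , -161.7,   -1. ]), np.float64(2.187))
```

The applicator sits on its felt round the block. Gauge at (0.4612, -0.1634), yaw -2.2°. Going down on it.

```bash
python3 -m crank '[[0,0,0.22,0.7,-0.02,0.2,0],[0,0,0.22,0.68,0,0.8,0],[0,0,0,0,0,1,0],[0,0,0,0,0,1,0],[0,0,0,0,0,1,0],[0,0,0,0,0,1,0],[0,0,0,0,0,1,0],[0,0,0,0,0,1,0],[0,0,0,0,0,0.6,0],[0,0,0,0,0,0.3,0],[0,0,0,0,0,0,0],[0,0,0,0,0,0,0]]' 100
python3 -m crank '[[0,0,0,0,0,0.2,0.1],[0,0,0,0,0,0.15,0.1],[0,0,0,0,0,0,0.2],[0,0,0,0,0,0,0.2]]'
```

```text
t: 50.1
eef_pos: [0.4615, -0.1637, 0.0106]
ee_rot: [2.263, 2.178, 0.001]
wrist_force: [0.2, 0.3, 0.2]
gripper_width: 1.001
gripper_force: 0.0
t: 50.6
eef_pos: [0.461, -0.1635, 0.0013]
ee_rot: [-2.263, -2.179, 0.0]
wrist_force: [-0.3, 0.7, 0.9]
gripper_width: 0.805
gripper_force: 0.0
```

```bash
python3 -m crank '[[0,0,0,0,0,0.1,0.22],[0,0,0,0,0,0,0.26],[0,0,0,0,0,0,0.3],[0,0,0,0,0,0,0.4],[0,0,0,0,0,0,1],[0,0,0,0,0,0,1],[0,0,0,0,0,0,1],[0,0,0,0,0,0,1]]'
python3 -m crank '[[0,0,0,0,0,-0.1,1],[0,0,0,0,0,-0.3,1],[0,0,0,0,0,-0.4,1],[0,0,0,0,0,-0.4,1],[0,0,0,0,0,0,1],[0,0,0,0,0,0,1]]'
python3 - <<'E'
from h import *
s=robot.state();e=s['eef_pos'];print(e,s['wrist_torque'])
cap('side');r=mk('grind_gauge','side',(.4612,-.1634,.03),30)
cap('wrist');r=mk('grind_gauge','wrist',e,80)
for dz in (0,.003):
  if r: print('held',r[2],r[1].sum(),fit([r[:2]],.06,.17,e[2]+.0008+dz,e[2]+.0133+dz,(e[0],e[1],-2)))
E
```

```text
t: 51.6
eef_pos: [0.4617, -0.1637, -0.0003]
ee_rot: [2.262, 2.178, 0.001]
wrist_force: [-1.2, 2.1, 21.3]
gripper_width: 0.668
gripper_force: 101.8
t: 52.35
eef_pos: [0.4611, -0.1636, 0.0289]
ee_rot: [2.263, 2.179, 0.0]
wrist_force: [-0.1, -0.2, -7.1]
gripper_width: 0.666
gripper_force: 107.9
[ 0.46110567 -0.1635541   0.02885953] [ 0.02304695 -0.00402046 -0.04440955]
held 0.9 33139 (array([ 459.7, -163.3,   -2.3]), np.float64(0.226))
held 0.9 33139 (array([ 459.9, -163.7,   -2.2]), np.float64(0.227))
```

Lifted level (about 0.72 kg, hardly any moment). Carrying toward the red tray.

```bash
python3 -m crank '[[0,0,0,0,0,-0.5,1],[0,0,0,0,0,-1,1],[0,0,0,0,0,-1,1],[0,0,0,0,0,-1,1],[0,0,0,0,0,-1,1],[0,0,0,0,0,-1,1],[0,0,0,0,0,-0.5,1],[0,0,0,0.5,-0.08,0,1],[0,0,0,0.8,-0.13,0,1],[0,0,0,0.9,-0.15,0,1],[0,0,0,0.9,-0.15,0,1],[0,0,0,0.9,-0.15,0,1]]'
python3 -m crank '[[0,0,0,0.9,-0.15,0,1],[0,0,0,0.9,-0.15,0,1],[0,0,0,0.9,-0.15,0,1],[0,0,0,0.9,-0.15,0,1],[0,0,0,0.9,-0.15,0,1],[0,0,0,0.9,-0.15,0,1],[0,0,0,0.9,-0.15,0,1],[0,0,0,0.8,-0.13,0,1],[0,0,0,0.5,-0.08,0,1],[0,0,0,0.2,0,0,1],[0,0,0,0,0,0,1],[0,0,0,0,0,0,1]]'
cat > g.py <<'E'
from h import *
s=robot.state();e=s['eef_pos'];print(e,s['ee_rot'],s['wrist_force'])
im=cap('wrist');c=cal('wrist');cv2.imwrite('pics/wg_unviewed_%d.png'%(s['t']*100),im[...,::-1])
h=cv2.cvtColor(im,cv2.COLOR_RGB2HSV);m=(((h[...,0]<8)|(h[...,0]>170))&(h[...,1]>110)&(h[...,2]>40)).astype(np.uint8)
k,l,st,ce=cv2.connectedComponentsWithStats(m)
for i in range(1,k):
    if st[i,4]<60: continue
    cn=max(cv2.findContours((l==i).astype(np.uint8),0,1)[0],key=cv2.contourArea)
    P=np.array([onz(c,p[0][1],p[0][0],.004)[:2] for p in cn],np.float32)*1000
    print(st[i],[np.round(v,1) for v in cv2.minAreaRect(P)],'min',np.round(P.min(0)),'max',np.round(P.max(0)))
for row in range(20,260,20):
    x=np.nonzero(m[row,150:480])[0]+150
    if len(x)<3: continue
    g=np.split(x,np.nonzero(np.diff(x)>4)[0]+1)
    print(row,[(a[0],a[-1],np.round(onz(c,row,a[0],.004)[:2]*1000),np.round(onz(c,row,a[-1],.004)[:2]*1000)) for a in g if len(a)>2])
E
python3 g.py
```

```text
t: 54.05
eef_pos: [0.4471, -0.0609, 0.1778]
ee_rot: [-2.261, -2.178, 0.002]
wrist_force: [0.3, -0.8, -6.5]
gripper_width: 0.664
gripper_force: 109.0
t: 55.55
eef_pos: [0.4243, 0.1326, 0.1787]
ee_rot: [-2.264, -2.178, 0.0]
wrist_force: [-0.1, -0.5, -6.9]
gripper_width: 0.665
gripper_force: 109.0
[0.42430867 0.13263383 0.17871594] [-2.26376114e+00 -2.17823332e+00  4.19188357e-04] [-0.06273563 -0.53361593 -6.87929713]
[ 281   45   76   30 2184] [array([426.6, 258.8]), array([30.9, 76.2]), np.float64(88.0)] min [388. 243.] max [465. 275.]
60 [(np.int64(281), np.int64(356), array([389., 260.]), array([465., 257.]))]
```

Far-end felt edge puts the tray at (0.424, 0.181), yaw -2.0°, agreeing with the other cameras. Moving over and down.

```bash
python3 -m crank '[[0,0,-0.04,0.7,-0.03,0,1],[0,0,0,0.7,-0.03,0,1],[0,0,0,0.53,-0.02,0,1],[0,0,0,0,0,0.8,1],[0,0,0,0,0,1,1],[0,0,0,0,0,1,1],[0,0,0,0,0,1,1],[0,0,0,0,0,1,1],[0,0,0,0,0,0.7,1],[0,0,0,0,0,0,1],[0,0,0,0,0,0,1]]'
python3 g.py
```

```text
t: 56.98
eef_pos: [0.4245, 0.1817, 0.0418]
ee_rot: [2.259, 2.183, 0.001]
wrist_force: [0.2, -0.4, -6.4]
gripper_width: 0.666
gripper_force: 109.6
[0.42447392 0.18168524 0.04176304] [2.25908746e+00 2.18282267e+00 7.24239784e-04] [ 0.16135992 -0.35340554 -6.37534202]
[256  72 132   4 243] [array([427.6, 273.9]), array([ 1.5, 76.3]), np.float64(88.3)] min [390. 272.] max [466. 276.]
```

```bash
python3 -m crank '[[0,0,0,0,0,0.5,1],[0,0,0,0,0,0.5,1],[0,0,0,0,0,0.25,1],[0,0,0,0,0,0.1,1],[0,0,0,0,0,0,1],[0,0,0,0,0,0,1]]'
python3 -m crank '[[0,0,0,0,0,0.06,1],[0,0,0,0,0,0,1],[0,0,0,0,0,0,1]]'
python3 -m crank '[[0,0,0,0,0,0.04,1],[0,0,0,0,0,0,1],[0,0,0,0,0,0,1]]'
```

```text
t: 57.78
eef_pos: [0.4242, 0.1814, 0.0077]
ee_rot: [2.259, 2.183, 0.0]
wrist_force: [-0.2, 0.1, -6.3]
gripper_width: 0.665
gripper_force: 109.5
t: 58.15
eef_pos: [0.4241, 0.1814, 0.0061]
ee_rot: [2.259, 2.183, 0.0]
wrist_force: [-0.3, 0.1, -6.4]
gripper_width: 0.666
gripper_force: 109.6
t: 58.52
eef_pos: [0.4241, 0.1813, 0.005]
ee_rot: [-2.26, -2.183, 0.0]
wrist_force: [0.5, -0.8, -6.4]
gripper_width: 0.663
gripper_force: 109.6
```

```bash
python3 -m crank '[[0,0,0,0,0,0.04,1],[0,0,0,0,0,0,1],[0,0,0,0,0,0,1]]'
python3 -m crank '[[0,0,0,0,0,0.03,1],[0,0,0,0,0,0,1],[0,0,0,0,0,0,1]]'
```

```text
t: 58.9
eef_pos: [0.4241, 0.1813, 0.004]
ee_rot: [-2.259, -2.183, 0.0]
wrist_force: [-0.2, -0.2, -7.0]
gripper_width: 0.668
gripper_force: 109.6
t: 59.28
eef_pos: [0.4241, 0.1814, 0.0038]
ee_rot: [2.259, 2.183, 0.001]
wrist_force: [-3.7, -2.0, 11.7]
gripper_width: 0.664
gripper_force: 111.8
```

```bash
python3 -m crank '[[0,0,0,0,0,-0.02,0.3],[0,0,0,0,0,0,0.26],[0,0,0,0,0,0,0.2],[0,0,0,0,0,0,0.12],[0,0,0,0,0,0,0.12],[0,0,0,0,0,-0.3,0.12],[0,0,0,0,0,-0.7,0.12],[0,0,0,0,0,-1,0.12],[0,0,0,0,0,-1,0.12],[0,0,0,0,0,-1,0.12],[0,0,0,0,0,-1,0.12],[0,0,0,0,0,-1,0.12]]' 20
python3 -m crank '[[0,0,0,0,0,-1,0.12],[0,0,0,0,0,-1,0.12],[0,0,0,-1,0,0,0.12],[0,0,0,-1,0,0,0.12],[0,0,0,-1,0,0,0.12],[0,0,0,0,0,0,0.12],[0,0,0,0,0,0,0.12]]'
python3 - <<'E'
from h import *
C={n:cap(n) for n in('wrist','side')}
for n in C:
    for l,w,le,z0,z1,x0 in [('grind_gauge',.06,.17,.004,.0165,(.424,.181,-2)),('gauge_tray',.092,.202,0,.012,(.424,.181,-2)),('gauge_scraper',.038,.09,.004,.0105,(.5,-.397,2)),('film_applicator',.05,.084,.004,.026,(.616,-.089,2.5))]:
        r=mk(l,n,(x0[0],x0[1],z1),25)
        if r:
            m=r[1].astype(np.uint8);m=cv2.drawContours(m*0,cv2.findContours(m,0,1)[0],-1,1,-1)
            print(l,n,round(r[2],2),fit([(r[0],m)],w,le,z0,z1,x0))
look('vial','side',z=.06);look('beaker','side',z=.072,k=1);look('jar_amber','side',z=.076,k=1)
a,b=C['side'],C['wrist']
o=np.hstack([cv2.resize(a[80:400,240:430],None,fx=1.8,fy=1.8,interpolation=cv2.INTER_CUBIC),cv2.resize(b,(450,281))[:,:] if 0 else cv2.resize(b[:,150:460],(446,576),interpolation=cv2.INTER_CUBIC)])
cv2.imwrite('pics/final.png',o[...,::-1])
E
```

```text
t: 60.78
eef_pos: [0.4239, 0.1813, 0.1552]
ee_rot: [2.259, 2.183, 0.001]
wrist_force: [-0.4, -0.3, -0.6]
gripper_width: 0.879
gripper_force: 0.0
t: 61.65
eef_pos: [0.4215, 0.1066, 0.2041]
ee_rot: [2.26, 2.182, 0.001]
wrist_force: [0.3, 0.6, 0.5]
gripper_width: 0.876
gripper_force: 0.0
grind_gauge wrist 0.83 (array([422.8, 182.1,  -2. ]), np.float64(0.023))
grind_gauge side 0.8 (array([425.4, 179.5,  -1.9]), np.float64(0.025))
gauge_tray side 0.77 (array([426.7, 179.9,  -1.4]), np.float64(0.029))
film_applicator side 0.94 (array([618.5, -91.3,   2. ]), np.float64(0.05))
side vial 0.75 [158. 392.] 417 rect [ 379.9 -239. ] [ 34.  121.1] 4.0 bbox (383, 143, 19, 35)
side vial 0.51 [138. 306.] 139 rect [ 607.8 -225. ] [23.5 73.2] 19.5 bbox (300, 132, 10, 21)
side beaker 0.7 [131. 400.] 360 rect [ 380.1 -323.5] [46.3 93.8] 4.3 bbox (390, 121, 20, 27)
side jar_amber 0.61 [103. 304.] 359 rect [ 659.4 -352.9] [ 41.6 121.2] 20.8 bbox (295, 89, 16, 29)
```

View pics/final.png

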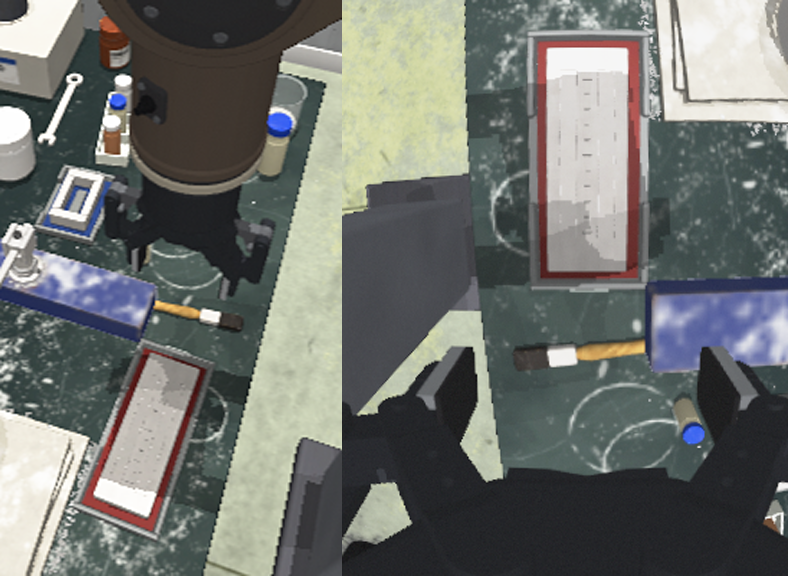

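The gauge lies flat within its lips, at about (590,160) in the wrist half. The frame is round the block in the blue tray (75,200), the vial is upright between its neighbours (118,103), and the beaker and jar stand as before. The scraper was measured in its tray earlier. Handing in.

```bash
python3 -c "
from plant import workorder
print(workorder.sign_off())"
```

```text
the job is handed in; nothing more can be done
None
```

I put all four pieces away in the order asked – vial, scraper, applicator, gauge – and handed the job in at about 62 s; the camera checks showed each in its place, with the beaker and jar still standing.

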